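# Load and wind the spring-driven sample mixer

## Robot

A 7-joint arm with a two-finger parallel gripper is mounted at the origin on the work surface. World frame = base frame: x ahead of the robot, y to its left, z up, the work surface at z = 0. Lengths are in m, angles in rad, forces in N, time in s.
With the tool pointing down it reaches from about 0.425 to 0.925 m from the base axis. Payload 6.8 kg.
Tool frame: the origin (TCP) lies between the finger pads; the fingertips stand r.tips_ahead ahead of it and the grasp point (between the pads) lies 5 mm behind it (r.tips_ahead is the distance from the TCP to the fingertips, in m); z points along the fingers, y is the line along which they close (so a half turn about z gives the same grasp; the last joint's range is limited). The gripper opens to 85 mm and grips with 20 to 120 N. Pads are 22 mm wide; open, the fingers measure 114 mm over their backs; the gripper's body (76 mm by 85 mm) begins 54 mm behind the grasp point. The pads swing forward as they close: fully open they stand 13 mm farther back than shut.
Start: joints at [-1.332, 0.477, 0.022, 1.555, -0.011, 1.109, -0.083], TCP at [0.229, 0.635, 0.245] pointing down, gripper open.
Joint ranges: [-2.96, 2.96], [-0.34, 2.1], [-1.41, 1.46], [0.24, 2.44], [-1.37, 4.51], [0.17, 1.92], [-2.96, 2.96]. Speed limits (rad/s): [2.39, 2.39, 3.14, 3.14, 3.14, 3.14, 3.14].

## Interface

Orientations are given as a rotation vector (axis times angle).
In Python, from bench import r gives the robot as it stands.
- The arm moves only by the tool move_arm, never from a script. Its argument "rows" is one flat list of numbers, 4 for each row, row after row: the shift along the tool's x, y, z in cm, then the turn about the tool's z in degrees. In form: [tx, ty, tz, twist, tx, ty, tz, twist, ...]. A call has 1 to 10 rows; each row is the pose to reach, as a shift and turn from the pose commanded when the call began, along the tool's axes at that moment; what a row does not reach only later rows make up. A row lasts 1/8 s, in which the tool goes at most 62.5 mm and 10.7 degrees, less where a joint would pass 70% of its speed; a pose out of reach is approached as far as the arm can. A call with a gripper value outside its range is refused whole. "fingers" is the opening, from 0 (shut) to 1 (fully open), set as the call begins (left out, the last holds). The fingers move at their own pace and stop on an object; "newtons" is the grip in N (left out, the last holds). Time passes only in rows, so rows that repeat a pose let the fingers close. It gives the time, the measured TCP pose, the force, the opening and the grip force at its end, in the units of the state.
- r.get_obs(): the state, without advancing time (a new reading comes with each control period).
- r.grab_frame(name): name is "scene" or "top" or "wrist"; returns the picture (400x640x3 uint8, blue, green, red); there is no depth.
- r.camera_params(name): a dict with "fx", "fy", "cx", "cy" (pixels), "world_from_camera" (4x4, takes a point from camera to world coordinates). Camera axes: x right, y down, z forward; pixel columns grow to the right and rows downward; lengths in m; the calibration is good to about 2 mm. A picture is of the moment at which its call begins: read the wrist's pose just before it. camera_params takes no time and is no camera call; for the wrist camera it gives the pose at the moment of the call.
- r.hand_in(): hands the job in; it is judged then, once.
The state is a dict: "clock": time; "joints": joint angles; "qvel": joint speeds; "tau": joint torques, N m; "tcp_pos": TCP position; "orientation": TCP orientation; "contact_force": force on the tool from outside, world axes, zero at the start; "moment": the same for the moment, N m; "grip_width": finger opening in m; "gripper_force": force on a finger pad.
Only numpy, scipy, OpenCV 4.12 (cv2) and the standard library are available. Lean on these libraries where they do the work, as an engineer would, in place of code of your own. Each camera call takes 0.05 s, during which the arm holds its last target. There are 200 camera calls.

## Task

Get the clockwork mixer ready for a run: stand the loose steel sample cup upright inside the larger steel cup on the mixer's platform, right down on its floor, setting it in gently, and wind the mixer's butterfly key clockwise (seen from above), in as many partial turns as it takes, until it comes to its stop, fully wound. Either may come first; leave the bottle, the jar and the plastic tub standing where they are.

Things in the scene. Friction and masses are not known exactly. Their poses are not given: they have to be found in the camera images.
- mixer: white flat mixer box fixed to the bench, 200 x 320 x 70 mm (x, y, z); origin at the centre of its underside, z up, y along its long side. On its top, along its own y: the winding key (y = -85 mm), a carrying handle (-40 mm), a round steel platform (+75 mm, radius 70 mm, top 82 mm above the bench) with the larger cup clamped on it
- handle_mid (a point): middle of the carrying handle's level round bar, 12 mm thick, 132 mm above the bench, running 170 mm along the mixer's x, with a post at each end (own x = -85 and +85 mm). The key's wings turn under the bar, but fingers that push a wing cannot pass it
- key (a joint): angle of the winding key: 0 run down, 6.28 rad fully wound at a hard stop; grows clockwise seen from above. It stays where it is left; the torque to wind it rises from 0.25 to 0.38 N m. At 0 and at 6.28 key_wing points along the mixer's +x
- key_hub (a point): on the key's upright axis, 101 mm above the bench, mid-height of the wings. Steel butterfly key: round hub 22 mm thick, two equal flat upright wings in one line, 126 mm from end to end, 10 mm thick, 90 to 112 mm above the bench, ending in upright 34 mm discs (84 to 118 mm) centred 46 mm from the axis. Push the wings at their sides or grip across them
- key_wing (a point): point on one of the two wings, 45 mm out from key_hub, at mid thickness and mid height: key_hub to key_wing is the line of the wings
- cup: loose steel sample cup, open tapered cup 105 mm high, 52 mm wide at the foot and 64 mm at the rim, wall 3 mm, 0.12 kg; origin at the centre of its underside, z up along its axis; it starts upright on the bench
- cup_rim (a point): centre of the mouth of the sample cup, 105 mm above its underside
- holder_floor (a point): centre of the inner floor of the larger cup that is clamped on the mixer's platform, 86 mm above the bench; z up. Its inside is 66 mm wide at the floor and 82 mm at the rim, so the sample cup nests with about 7 mm to spare all round and stands 49 mm above the rim
- holder_rim (a point): centre of the mouth of the larger cup, 142 mm above the bench, outer width 88 mm
- bottle: bystander: white capped bottle, 64 mm wide, 150 mm high, origin at the centre of its underside
- jar: bystander: clear jar with white cap, 66 mm wide, 85 mm high, origin at the centre of its underside
- tub: bystander: clear open plastic tub, 100 x 140 x 60 mm (x, y, z), origin at the centre of its underside
- gauge_tab (a point): top of the small black gauge tab in a slot on the mixer's top, at own x = -84 mm: it slides from own y = +40 mm (run down) to +110 mm (fully wound) as the key is wound; only an indicator, nothing to handle

How it is judged:
At the end, for the whole second after the job is handed in: The key is wound to its stop or within 0.3 rad of it (joint above 5.98 rad), and the sample cup stands at rest inside the larger cup: its underside within 6 mm of the inner floor's height and 12 mm of its centre, tilted less than 0.15 rad (value of joint key above 5.98 rad and z of cup in the frame of holder_floor between -0.004 and 0.006 m and horizontal distance between cup and holder_floor below 0.012 m and angle between cup's own z axis and vertical below 0.15 rad and linear speed of cup below 0.02 m/s); the robot touches nothing.
It fails at once if the bottle, the jar or the tub is moved more than 30 mm or knocked over (distance of any of bottle, jar, tub from where it was at the start of the episode above 0.03 m or angle between any of bottle, jar's own z axis and vertical above 0.5 rad).
It fails at once if the sample cup is dropped or rammed into the mixer (more than 50 N) (contact force between cup and mixer above 50 N).
It also fails if it takes over 72 s, if anything falls off the work surface, if the arm or the gripper's body presses on something with over 40 N, if the wrist force passes 120 N, or if a joint passes its speed limit or range.

## Working session

There is one attempt and no reset: what is moved stays moved. The work goes in short steps, Python scripts to look and compute and a tool call to move; the robot and the scene stay as the last step left them, time stands still between calls to the robot, and variables do not carry over. Pictures are saved under pics/ and viewed, at most 10 in all, crops included, and the job is handed in when it is done.

Besides the shell and the picture viewer there is one more tool, called after "Request:" as name(argument=value, ...) on one line, values as JSON. move_arm: Moves the arm, as the interface text tells. Its arguments: {"type":"object","properties":{"rows":{"type":"array"},"fingers":{"type":"number"},"newtons":{"type":"number"}},"required":["rows"]}

```bash
mkdir -p pics; ls; python3 - <<'E'
from bench import r
import cv2
for n in("top","scene"):
    cv2.imwrite(f"pics/{n}0.png",r.grab_frame(n)); p=r.camera_params(n); print(n,p)
print(r.tips_ahead,r.get_obs())
E
```

```text
pics
top {'fx': 427.7542507680449, 'fy': 427.7542507680449, 'cx': 320.64159701130586, 'cy': 197.19630890933655, 'world_from_camera': array([[-0.02136249, -0.99642619,  0.08172198,  0.49985022],
       [-0.99898069,  0.02452528,  0.03789582, -0.03788133],
       [-0.03976465, -0.08082913, -0.99593445,  1.12560117],
       [ 0.        ,  0.        ,  0.        ,  1.        ]])}
scene {'fx': 518.8125646743939, 'fy': 518.8125646743939, 'cx': 331.84880937775773, 'cy': 203.7347547696832, 'world_from_camera': array([[-0.29020565,  0.79656392, -0.53034574,  1.23617632],
       [ 0.95696309,  0.24068071, -0.16215559,  0.17294543],
       [-0.0015233 , -0.55457977, -0.83212917,  1.15061683],
       [ 0.        ,  0.        ,  0.        ,  1.        ]])}
0.014 {'clock': 0.1, 'joints': array([-1.33211106,  0.47779213,  0.02237617,  1.55633815, -0.01153464,
        1.10928738, -0.0830906 ]), 'qvel': array([-8.46648690e-04, -2.47677138e-03, -4.58519222e-05, -2.69739604e-03,
        4.89866842e-04, -9.49655112e-04,  9.46686341e-04]), 'tau': array([ 4.04861552e-03, -5.97750092e+01,  1.61323719e+00, -2.81953758e+01,
        1.27860974e-02,  4.98802387e-03, -1.07003558e-06]), 'tcp_pos': array([0.22926382, 0.63433689, 0.24437956]), 'orientation': array([-5.41995899e-01, -3.09429861e+00,  2.64923814e-03]), 'contact_force': array([-0.41376512,  0.65555671,  0.88707926]), 'moment': array([-0.01228679, -0.03334361, -0.02121169]), 'gripper_force': 0.0, 'grip_width': 0.08537940941019559}
```

View pics/top0.png

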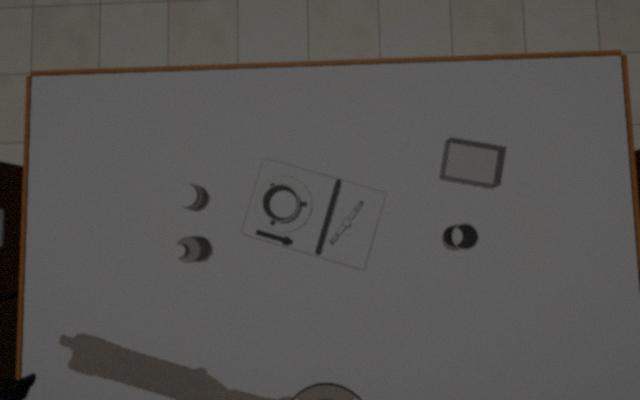

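View pics/scene0.png

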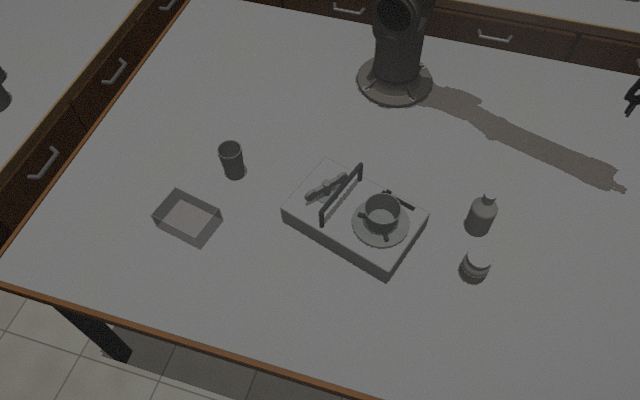

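The top view shows the mixer around (315,213) with the holder at (282,204), the handle bar from (338,182) to (319,252), and the key wings from (362,204) to (332,242). The loose cup is at (460,237), the tub at (473,163), and the bottle and jar at (195,248) and (195,197). I'll enlarge the parts that matter.

```bash
python3 - <<'E'
import cv2,numpy as np
t=cv2.imread("pics/top0.png");s=cv2.imread("pics/scene0.png")
def c(i,x,y,w,h,k):
    return cv2.convertScaleAbs(cv2.resize(i[y:y+h,x:x+w],None,fx=k,fy=k,interpolation=cv2.INTER_CUBIC),alpha=1.8)
a=c(t,235,150,160,125,5); cv2.imwrite("pics/c1.png",a)
b=np.hstack([c(s,275,145,160,140,3.75),c(t,430,205,53,75,3.75)[:525,:199] if 0 else cv2.resize(np.vstack([c(t,435,210,50,50,4),c(s,210,130,50,60,4)]),(200,525)[:2])]) if 0 else None
A=c(s,275,150,150,130,4); B=np.vstack([c(t,435,210,50,50,4),c(s,210,130,50,60,4)])
B=cv2.copyMakeBorder(B,0,A.shape[0]-B.shape[0],0,0,cv2.BORDER_CONSTANT); cv2.imwrite("pics/c2.png",np.hstack([A,B]))
E
```

```text
(no output)
```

View pics/c1.png

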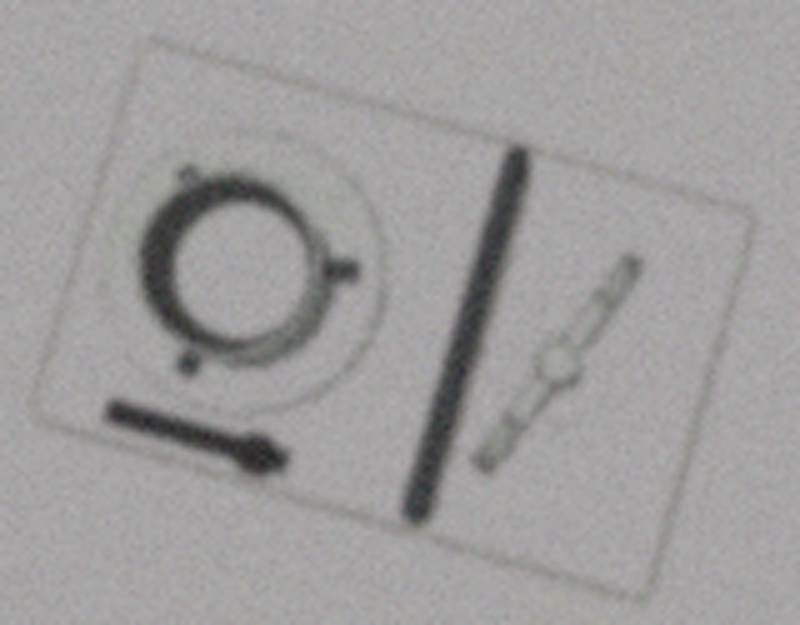

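View pics/c2.png

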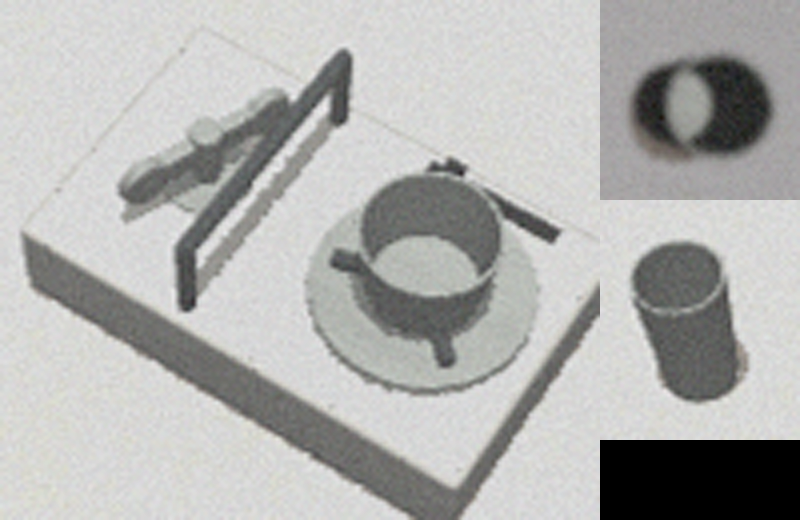

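The crops are clear. In c1 the mixer-top corners are (150,40), (755,212), (648,598) and (35,418). The bar runs (417,515)–(517,155), the hub is at (560,361), the wing ends are (485,462) and (632,262), and the holder rim is centred near (238,270). The gauge tab sits near its run-down end, so the key is about 0.36 rad. In c2 the cup rim centre is (718,105) in the top inset and (679,278) in the scene inset.

```bash
cat > h.py <<'E'
from bench import r
import numpy as np
from scipy.spatial.transform import Rotation as R
def ray(n,uv,z,P=None):
    p=P or r.camera_params(n);T=p["world_from_camera"]
    d=T[:3,:3]@[(uv[0]-p["cx"])/p["fx"],(uv[1]-p["cy"])/p["fy"],1]
    return T[:3,3]+d*(z-T[2,3])/d[2]
def tool(p,yaw=None):  # shift from present tool frame to world TCP p (cm); yaw= wanted world heading of tool y (mod pi)
    o=r.get_obs();M=R.from_rotvec(o["orientation"]).as_matrix()
    s=M.T@(np.array(p)-o["tcp_pos"])*100
    y=np.arctan2(M[1,1],M[0,1]); tw=None
    if yaw is not None: tw=np.degrees(-((yaw-y+np.pi/2)%np.pi-np.pi/2))
    return s.round(2),tw,np.degrees(y),o["joints"].round(2)
E
python3 - <<'E'
from h import *
f=lambda u,v,z:ray("top",(235+(u+.5)/5-.5,150+(v+.5)/5-.5),z)
g=lambda u,v,z:ray("scene",(275+(u+.5)/4-.5,150+(v+.5)/4-.5),z)
C=[f(*c,.07) for c in((150,40),(755,212),(648,598),(35,418))]
for c in C: print("corner",c.round(4))
c=np.mean(C,0);a=(C[0]+C[1]-C[2]-C[3]);b=(C[0]+C[3]-C[1]-C[2]);print("center",c,"len",np.linalg.norm(a)/2,np.linalg.norm(b)/2,"yaw x",np.degrees(np.arctan2(a[1],a[0])),"yaw y-90",np.degrees(np.arctan2(b[1],b[0]))-90)
h1,h2=f(417,515,.132),f(517,155,.132);print("handle",(h1+h2)/2,np.degrees(np.arctan2(*(h2-h1)[1::-1])),np.linalg.norm(h2-h1))
k1,k2=f(485,462,.11),f(632,262,.11);print("key",(k1+k2)/2,f(560,361,.112),np.degrees(np.arctan2(*(k2-k1)[1::-1])),np.linalg.norm(k2-k1))
print("rim top",f(238,270,.142),"scene",g(431,234,.142))
yx=np.arctan2(a[1],a[0]);ex=np.array([np.cos(yx),np.sin(yx)]);ey=np.array([-ex[1],ex[0]])
for n,y in(("key",-.085),("handle",-.04),("plat",.075)):print(n,c[:2]+ey*y)
print("cup rim",ray("top",(464.5,236.2),.105),ray("scene",(229.7,149.5),.105),"foot",ray("top",(453,236.7),0))
print("jar bottle",ray("top",(187,197),.085),ray("top",(183,250),.15),"tub",ray("top",(473,163),.03))
for n,p in(("cup",(.5,-.3,.1)),):print(tool(p,0))
E
```

```text
corner [0.6896 0.1409 0.07  ]
corner [ 0.5954 -0.1582  0.07  ]
corner [ 0.408  -0.1001  0.07  ]
corner [0.5018 0.2003 0.07  ]
center [0.54869114 0.0207157  0.07      ] len 0.19659685946703304 0.3140965042618914 yaw x -17.39273586675473 yaw y-90 -17.41267840041961
handle [ 0.5362509  -0.01635119  0.132     ] -16.836410265414088 0.17346966554823193
key [ 0.52290857 -0.05883149  0.11      ] [ 0.52320746 -0.05942369  0.112     ] -37.73449842033245 0.11755841604599182
rim top [0.56788543 0.08887368 0.142     ] scene [0.57113123 0.09229894 0.142     ]
key [ 0.52328295 -0.06039795]
handle [ 0.53673434 -0.01745543]
plat [0.57111012 0.09228656]
cup rim [ 0.48346819 -0.33485888  0.105     ] [ 0.48427648 -0.33473494  0.105     ] foot [ 0.48111119 -0.33593149  0.        ]
jar bottle [0.59386495 0.332441   0.085     ] [0.46605018 0.31810005 0.15      ] tub [ 0.66771173 -0.38707673  0.03      ]
(array([-57.22, -78.64,  14.58]), np.float64(70.12976619116647), np.float64(70.12976619116647), array([-1.33,  0.48,  0.02,  1.56, -0.01,  1.11, -0.08]))
```

The measurements agree: box size, bar length, heights, and the two cameras on the cup. Plan: grip the key hub from above, centred on its axis with the pads along the wings and the fingers narrow enough to clear the bar. Then twist clockwise.

```bash
python3 - <<'E'
from h import *
print(tool((.523,-.060,.20),np.radians(52.3)))
E
```

```text
(array([-51.22, -55.31,   4.54]), np.float64(17.829766191166478), np.float64(70.12976619116647), array([-1.33,  0.48,  0.02,  1.56, -0.01,  1.11, -0.08]))
```

Request:
move_arm(rows=[-4,-4.3,0,1.5,-8,-8.6,0,3,-12,-13,0,4.5,-16,-17.3,0,6,-20,-21.6,0,7.5,-24,-26,0,9,-28,-30.2,0,11,-32,-34.6,0,13,-36,-38.9,0,15,-40,-43.2,0,17.8], fingers=0.4, newtons=60)

```text
clock: 1.35
tcp_pos: [0.459, 0.0907, 0.2453]
orientation: [-1.016, -2.973, -0.001]
contact_force: [1.1, -0.0, 0.2]
grip_width: 0.0338
gripper_force: 0.0
```

```bash
python3 - <<'E'
from h import *
print(tool((.523,-.060,.20),np.radians(52.3)))
E
```

```text
(array([-14.29,  -8.  ,   4.53]), np.float64(-0.045138872306848675), np.float64(52.254861127693154), array([-0.67,  0.13,  0.37,  2.05, -0.06,  0.97,  0.65]))
```

Request:
move_arm(rows=[-4.5,-2.5,1,0,-9,-5,2.5,0,-12.5,-7,4,0,-14.3,-8,4.5,0,-14.3,-8,4.5,0,-14.3,-8,4.5,0])

```text
clock: 2.1
tcp_pos: [0.5228, -0.0571, 0.2002]
orientation: [-1.013, -2.973, -0.001]
contact_force: [0.0, 0.0, 0.0]
grip_width: 0.034
gripper_force: 0.0
```

```bash
python3 - <<'E'
from h import *
import cv2
print(tool((.523,-.060,.108),np.radians(52.3)))
p=r.camera_params("wrist");w=r.grab_frame("wrist")
cv2.imwrite("pics/w1.png",cv2.convertScaleAbs(w,alpha=1.8))
np.set_printoptions(suppress=True);print(p)
def pr(q):
    T=np.linalg.inv(p["world_from_camera"]);c=T[:3,:3]@q+T[:3,3];return (p["fx"]*c[0]/c[2]+p["cx"]).round(1),(p["fy"]*c[1]/c[2]+p["cy"]).round(1)
print("hub",pr(np.array([.523,-.06,.112])),pr(np.array([.523,-.06,.118])))
E
```

```text
(array([-0.2 , -0.22,  9.22]), np.float64(0.08177901720309247), np.float64(52.381779017203094), array([-0.39,  0.3 ,  0.46,  1.98, -0.17,  0.9 ,  1.08]))
{'fx': 292.58033245072886, 'fy': 292.58033245072886, 'cx': 323.01915390676766, 'cy': 199.84780325500788, 'world_from_camera': array([[ 0.60953208,  0.76298691,  0.21522459,  0.46850088],
       [ 0.7927614 , -0.5866852 , -0.1653174 , -0.01434236],
       [ 0.00013407,  0.27138801, -0.96247002,  0.32910886],
       [ 0.        ,  0.        ,  0.        ,  1.        ]])}
hub (np.float64(319.2), np.float64(212.0)) (np.float64(319.1), np.float64(214.4))
```

View pics/w1.png

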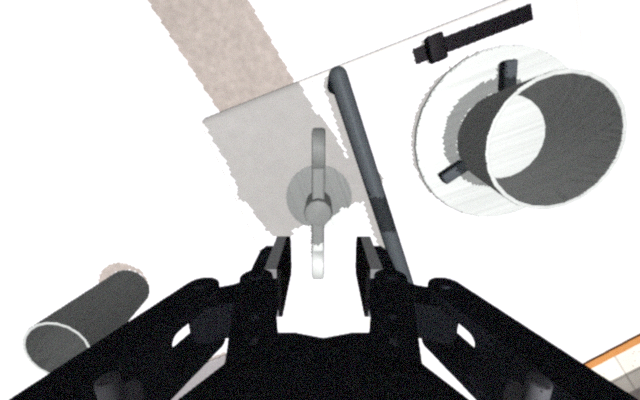

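The hub appears at (318,210), where I predicted (319,212), with the wings vertical from (319,128) to (318,277), so the tool is centred and aligned. The bar runs to the right of the right finger. I'll descend.

Request:
move_arm(rows=[-0.2,-0.2,2.5,0,-0.2,-0.2,5,0,-0.2,-0.2,7,0,-0.2,-0.2,8,0,-0.2,-0.2,8.7,0,-0.2,-0.2,9.3,0,-0.2,-0.2,9.3,0])

```text
clock: 3.02
tcp_pos: [0.5237, -0.0609, 0.1075]
orientation: [1.014, 2.973, 0.0]
contact_force: [0.1, 0.3, 0.2]
grip_width: 0.0342
gripper_force: 0.0
```

```bash
python3 - <<'E'
from h import *
import cv2
w=r.grab_frame("scene")[120:260,270:440];v=r.grab_frame("wrist")[60:340,150:490]
cv2.imwrite("pics/s2.png",cv2.convertScaleAbs(np.hstack([cv2.resize(w,(400,330)),cv2.resize(v,(400,330))]),alpha=1.8))
print(tool((.523,-.060,.108),np.radians(52.3)),r.get_obs()["moment"])
E
```

```text
(array([ 0.11,  0.04, -0.04]), np.float64(0.02570907778326657), np.float64(52.32570907778327), array([-0.33,  0.44,  0.41,  2.05, -0.27,  0.7 ,  1.16])) [ 0.01375396 -0.06882333 -0.01369277]
```

View pics/s2.png

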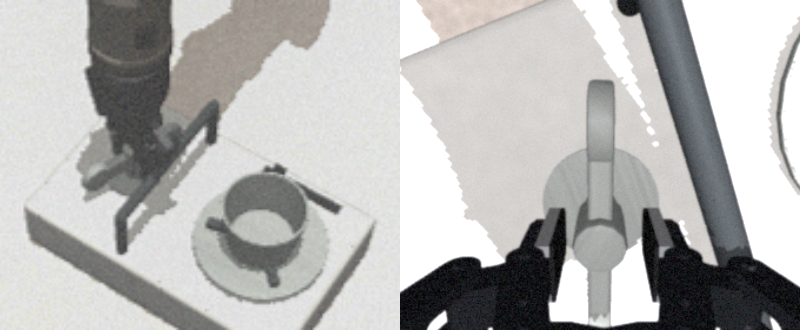

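The pads straddle the hub at (600,245) in the right half, with the wings aligned and no contact yet. I'll close on the hub.

Request:
move_arm(rows=[0,0,0,0,0,0,0,0,0,0,0,0,0,0,0,0,0,0,0,5,0,0,0,10,0,0,0,15,0,0,0,20,0,0,0,20], fingers=0, newtons=80)

```text
clock: 4.25
tcp_pos: [0.5223, -0.0625, 0.108]
orientation: [-1.518, -2.749, 0.003]
contact_force: [-6.2, -3.9, 9.7]
grip_width: 0.0197
gripper_force: 78.4
```

```bash
cat > st.py <<'E'
from h import *
import cv2,sys
o=r.get_obs();p=r.camera_params("top")
def pr(q):
    T=np.linalg.inv(p["world_from_camera"]);c=T[:3,:3]@q+T[:3,3];return np.array([p["fx"]*c[0]/c[2]+p["cx"],p["fy"]*c[1]/c[2]+p["cy"]])
y=np.radians(-17.4);ex=np.array([np.cos(y),np.sin(y),0]);ey=np.array([-ex[1],ex[0],0]);c=np.array([.549,.021,.072])
t=r.grab_frame("top").astype(int).sum(2)
# darkness across the gauge slot: tab is wider than the slot
ys=np.arange(.03,.125,.004);prof=[]
for yy in ys:
    s=0
    for xx in np.arange(-.1,-.066,.002):
        u,v=pr(c+ex*xx+ey*yy).round().astype(int); s+=t[v,u]<120
    prof.append(int(s))
print("tab",list(zip((ys*1000).astype(int).tolist(),prof)))
print("clk",o["clock"],"F",o["contact_force"].round(1),"Mz",o["moment"].round(2),"j",o["joints"].round(2),"hd",tool((.523,-.06,.1))[2],"w",o["grip_width"],"tcp",o["tcp_pos"].round(4))
E
python3 st.py
```

```text
tab [(30, 0), (34, 3), (38, 2), (42, 4), (46, 6), (50, 6), (54, 8), (58, 4), (62, 2), (66, 2), (70, 3), (74, 4), (78, 3), (82, 3), (86, 3), (90, 2), (94, 3), (98, 2), (102, 4), (106, 2), (110, 4), (114, 3), (118, 4), (122, 0)]
clk 4.25 F [-6.2 -3.9  9.7] Mz [-0.72  1.23 -0.05] j [-0.4   0.46  0.5   2.05 -0.33  0.71  0.88] hd 32.237642247380855 w 0.019728573507673413 tcp [ 0.5223 -0.0625  0.108 ]
```

Request:
move_arm(rows=[0,0,0,7,0,0,0,14,0,0,0,21,0,0,0,28,0,0,0,35,0,0,0,42,0,0,0,49,0,0,0,55,0,0,0,60,0,0,0,60])

```text
clock: 5.55
tcp_pos: [0.5209, -0.0625, 0.1079]
orientation: [-2.688, -1.621, 0.006]
contact_force: [-10.1, -3.4, 15.2]
grip_width: 0.0195
gripper_force: 79.2
```

```bash
python3 st.py; python3 - <<'E'
from h import *
import cv2
w=r.grab_frame("top")[150:275,235:395];v=r.grab_frame("wrist")[60:340,150:490]
cv2.imwrite("pics/s3.png",cv2.convertScaleAbs(np.hstack([cv2.resize(w,(400,320)),cv2.resize(v,(400,320))]),alpha=1.8))
E
```

```text
tab [(30, 0), (34, 3), (38, 3), (42, 3), (46, 2), (50, 4), (54, 4), (58, 6), (62, 8), (66, 6), (70, 4), (74, 4), (78, 3), (82, 2), (86, 3), (90, 2), (94, 4), (98, 2), (102, 3), (106, 2), (110, 4), (114, 3), (118, 2), (122, 0)]
clk 5.55 F [-10.1  -3.4  15.2] Mz [-0.58  2.24  0.01] j [-0.6   0.54  0.78  2.07 -0.55  0.76  0.04] hd -27.78581563354998 w 0.01954158655416613 tcp [ 0.5209 -0.0625  0.1079]
```

View pics/s3.png

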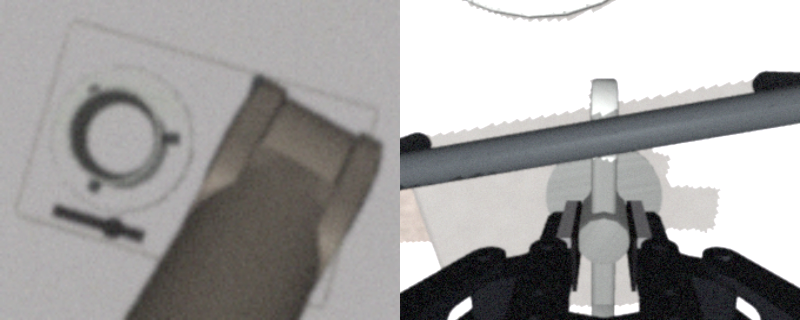

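The wing follows the pads without lag, and the tab moved 11 mm for 1 rad, as it should. I'll carry on.

Request:
move_arm(rows=[0,0,0,7,0,0,0,14,0,0,0,21,0,0,0,28,0,0,0,35,0,0,0,40,0,0,0,45,0,0,0,50,0,0,0,50])

```text
clock: 6.82
tcp_pos: [0.5202, -0.0616, 0.1079]
orientation: [-3.121, -0.334, 0.009]
contact_force: [-13.5, 0.5, 20.4]
grip_width: 0.0196
gripper_force: 79.7
```

```bash
python3 st.py
```

```text
tab [(30, 10), (34, 8), (38, 4), (42, 3), (46, 2), (50, 3), (54, 2), (58, 4), (62, 2), (66, 5), (70, 8), (74, 7), (78, 6), (82, 3), (86, 3), (90, 2), (94, 3), (98, 2), (102, 3), (106, 2), (110, 4), (114, 3), (118, 4), (122, 0)]
clk 6.825 F [-13.5   0.5  20.4] Mz [0.19 2.81 0.06] j [-0.74  0.65  1.01  2.07 -0.75  0.85 -0.64] hd -77.75720540609376 w 0.01956254920640351 tcp [ 0.5202 -0.0616  0.1079]
```

Request:
move_arm(rows=[-0.2,0,-0.1,0,-0.2,0,-0.1,7,-0.2,0,-0.1,14,-0.2,0,-0.1,21,-0.2,0,-0.1,28,-0.2,0,-0.1,34,-0.2,0,-0.1,40,-0.2,0,-0.1,40])

```text
clock: 7.88
tcp_pos: [0.5202, -0.0606, 0.1081]
orientation: [-3.049, 0.752, 0.005]
contact_force: [-5.6, 2.5, 5.0]
grip_width: 0.019
gripper_force: 81.0
```

```bash
python3 st.py
```

```text
tab [(30, 0), (34, 2), (38, 4), (42, 7), (46, 9), (50, 7), (54, 7), (58, 9), (62, 3), (66, 4), (70, 3), (74, 5), (78, 7), (82, 7), (86, 5), (90, 3), (94, 3), (98, 2), (102, 3), (106, 2), (110, 4), (114, 3), (118, 4), (122, 0)]
clk 7.875 F [-5.6  2.5  5. ] Mz [0.48 0.95 0.03] j [-0.82  0.76  1.17  2.08 -0.9   0.95 -1.19] hd -117.66039237497235 w 0.018979970995002298 tcp [ 0.5202 -0.0606  0.1081]
```

Request:
move_arm(rows=[0,0,0,7,0,0,0,14,0,0,0,21,0,0,0,28,0,0,0,35,0,0,0,42,0,0,0,49,0,0,0,55,0,0,0,60,0,0,0,60])

```text
clock: 9.18
tcp_pos: [0.5214, -0.0599, 0.1081]
orientation: [-2.268, 2.173, 0.004]
contact_force: [-1.3, 5.5, 2.7]
grip_width: 0.0192
gripper_force: 80.8
```

```bash
python3 st.py
```

```text
tab [(30, 0), (34, 0), (38, 0), (42, 0), (46, 0), (50, 0), (54, 0), (58, 0), (62, 0), (66, 2), (70, 4), (74, 4), (78, 3), (82, 3), (86, 6), (90, 9), (94, 12), (98, 6), (102, 4), (106, 2), (110, 4), (114, 3), (118, 4), (122, 0)]
clk 9.175 F [-1.3  5.5  2.7] Mz [1.03 0.28 0.04] j [-0.88  0.95  1.36  2.08 -1.08  1.12 -2.08] hd -177.51457568091493 w 0.019228653036832747 tcp [ 0.5214 -0.0599  0.1081]
```

Request:
move_arm(rows=[0,0,0,0,0,0,0,0,0,0,-2,0,0,0,-4,-3,0,0,-4,-12,0,0,-4,-22,0,0,-4,-32,0,0,-4,-42,0,0,-4,-52,0,0,-4,-62], fingers=0.4)

```text
clock: 10.48
tcp_pos: [0.5216, -0.0618, 0.1485]
orientation: [3.065, -0.689, 0.001]
contact_force: [-1.0, -0.6, -0.3]
grip_width: 0.0341
gripper_force: 0.0
```

Request:
move_arm(rows=[0,0,0,-10,0,0,0,-20,0,0,0,-30,0,0,0,-40,0,0,0,-50,0,0,0,-60,0,0,0,-70,0,0,0,-80,0,0,0,-90,0,0,0,-100])

```text
clock: 11.72
tcp_pos: [0.5216, -0.062, 0.1485]
orientation: [2.498, 1.904, 0.001]
contact_force: [0.4, 0.4, -0.3]
grip_width: 0.034
gripper_force: 0.0
```

Request:
move_arm(rows=[0,0,0,-10,0,0,0,-18,0,0,0,-18,0,0,0,-18])

```text
clock: 12.22
tcp_pos: [0.5215, -0.0617, 0.1484]
orientation: [2.179, 2.262, 0.0]
contact_force: [0.4, 0.1, -0.4]
grip_width: 0.0342
gripper_force: 0.0
```

```bash
python3 st.py; python3 - <<'E'
from h import *
print(tool((.5215,-.0605,.108),np.radians(2.5)))
E
```

```text
tab [(30, 0), (34, 1), (38, 2), (42, 4), (46, 2), (50, 2), (54, 2), (58, 4), (62, 2), (66, 4), (70, 3), (74, 4), (78, 3), (82, 3), (86, 6), (90, 8), (94, 6), (98, 6), (102, 4), (106, 2), (110, 4), (114, 3), (118, 4), (122, 0)]
clk 12.225 F [ 0.4  0.1 -0.4] Mz [ 0.01 -0.01 -0.06] j [-0.53  0.42  0.67  2.04 -0.36  0.8   0.39] hd 2.190301973372601 w 0.034186884604022076 tcp [ 0.5215 -0.0617  0.1484]
(array([0.11, 0.01, 4.03]), np.float64(-0.3096980266273955), np.float64(2.190301973372601), array([-0.53,  0.42,  0.67,  2.04, -0.36,  0.8 ,  0.39]))
```

Request:
move_arm(rows=[0.1,0,1.5,0,0.1,0,3,0,0.1,0,4,0,0.1,0,4,0])

```text
clock: 12.78
tcp_pos: [0.5206, -0.0605, 0.1071]
orientation: [-2.175, -2.265, 0.003]
contact_force: [0.0, -0.4, -0.1]
grip_width: 0.0343
gripper_force: 0.0
```

Request:
move_arm(rows=[0,0,0,0,0,0,0,0,0,0,0,0,0,0,0,7,0,0,0,14,0,0,0,21,0,0,0,28,0,0,0,35,0,0,0,42,0,0,0,49], fingers=0)

```text
clock: 14.02
tcp_pos: [0.5219, -0.0608, 0.1085]
orientation: [2.92, 1.155, 0.001]
contact_force: [1.6, -3.5, -2.6]
grip_width: 0.019
gripper_force: 78.5
```

```bash
python3 st.py
```

```text
tab [(30, 0), (34, 3), (38, 2), (42, 3), (46, 2), (50, 3), (54, 2), (58, 4), (62, 2), (66, 4), (70, 3), (74, 4), (78, 3), (82, 2), (86, 3), (90, 2), (94, 4), (98, 8), (102, 8), (106, 5), (110, 4), (114, 3), (118, 2), (122, 0)]
clk 14.025 F [ 1.6 -3.5 -2.6] Mz [-0.45 -0.16  0.37] j [-0.65  0.56  0.85  2.07 -0.6   0.77 -0.24] hd -47.10258677159063 w 0.019038277280097514 tcp [ 0.5219 -0.0608  0.1085]
```

Key is about 5.23 rad. About 60° to go. I'll go to 50°, then creep and watch the moment.

Request:
move_arm(rows=[0,0,0,7,0,0,0,14,0,0,0,21,0,0,0,28,0,0,0,35,0,0,0,42,0,0,0,47,0,0,0,52,0,0,0,52])

```text
clock: 15.2
tcp_pos: [0.5221, -0.0613, 0.1085]
orientation: [3.131, -0.235, 0.003]
contact_force: [2.6, -3.9, -3.5]
grip_width: 0.0194
gripper_force: 79.0
```

```bash
python3 st.py
```

```text
tab [(30, 10), (34, 8), (38, 9), (42, 9), (46, 2), (50, 3), (54, 2), (58, 4), (62, 2), (66, 2), (70, 3), (74, 4), (78, 3), (82, 3), (86, 3), (90, 2), (94, 4), (98, 2), (102, 4), (106, 6), (110, 6), (114, 8), (118, 4), (122, 0)]
clk 15.2 F [ 2.6 -3.9 -3.5] Mz [-0.97 -0.39  0.12] j [-0.78  0.69  1.07  2.08 -0.81  0.88 -0.95] hd -98.55859592633546 w 0.01937033039024598 tcp [ 0.5221 -0.0613  0.1085]
```

Request:
move_arm(rows=[0,0,0,3,0,0,0,6,0,0,0,8,0,0,0,10,0,0,0,11,0,0,0,12,0,0,0,13,0,0,0,13])

```text
clock: 16.25
tcp_pos: [0.5224, -0.0615, 0.1086]
orientation: [3.084, -0.584, 0.004]
contact_force: [3.7, -6.1, -4.4]
grip_width: 0.0193
gripper_force: 79.7
```

```bash
python3 st.py
```

```text
tab [(30, 4), (34, 6), (38, 7), (42, 7), (46, 6), (50, 10), (54, 8), (58, 4), (62, 2), (66, 4), (70, 3), (74, 3), (78, 3), (82, 3), (86, 3), (90, 2), (94, 3), (98, 2), (102, 4), (106, 5), (110, 6), (114, 8), (118, 6), (122, 0)]
clk 16.25 F [ 3.7 -6.1 -4.4] Mz [-1.18 -0.68  0.81] j [-0.8   0.73  1.12  2.08 -0.86  0.91 -1.13] hd -111.44519433153337 w 0.019346973865467833 tcp [ 0.5224 -0.0615  0.1086]
```

Moment Mz jumped to 0.81 N m and the tab is at the end, so the key is at its stop. I'll release, lift clear and turn back toward the cup.

Request:
move_arm(rows=[0,0,0,-3,0,0,0,-3,0,0,0,-3,0,0,-3,-3,0,0,-7,-3,0,0,-12,-10,0,0,-14,-20,0,0,-14,-30,0,0,-14,-40,0,0,-14,-50], fingers=0.4)

```text
clock: 17.55
tcp_pos: [0.5213, -0.0601, 0.2484]
orientation: [-3.043, -0.777, -0.0]
contact_force: [-0.5, -0.1, -0.3]
grip_width: 0.034
gripper_force: 0.0
```

Request:
move_arm(rows=[0,0,0,-10,0,0,0,-20,0,0,0,-30,0,0,0,-40,0,0,0,-50,0,0,0,-61,0,0,0,-61], fingers=1)

```text
clock: 18.42
tcp_pos: [0.5213, -0.0604, 0.2484]
orientation: [-2.236, -2.206, -0.001]
contact_force: [-0.8, 0.3, 0.7]
grip_width: 0.0859
gripper_force: 0.0
```

```bash
python3 - <<'E'
from h import *
print(tool((.4835,-.335,.2),0))
E
```

```text
(array([-27.51,  -3.41,   4.82]), np.float64(-0.7696737301347687), np.float64(-0.7696737301347705), array([-0.71,  0.3 ,  0.87,  1.95, -0.27,  1.01,  0.27]))
```

Request:
move_arm(rows=[-4,-0.5,0,-0.8,-9,-1.1,0,-0.8,-14,-1.7,1,-0.8,-19,-2.3,2,-0.8,-23,-2.8,3,-0.8,-26,-3.2,4,-0.8,-27.5,-3.4,4.8,-0.8,-27.5,-3.4,4.8,-0.8,-27.5,-3.4,4.8,-0.8])

```text
clock: 19.55
tcp_pos: [0.4846, -0.3341, 0.2003]
orientation: [-2.22, -2.223, -0.0]
contact_force: [-1.0, 1.2, 1.0]
grip_width: 0.0855
gripper_force: 0.0
```

```bash
python3 - <<'E'
from h import *
import cv2
p=r.camera_params("wrist")
w=r.grab_frame("top")[150:275,235:395];v=r.grab_frame("wrist")
cv2.imwrite("pics/s4.png",cv2.convertScaleAbs(np.hstack([cv2.resize(w,(320,250)),cv2.copyMakeBorder(v[100:350,80:560],0,0,0,0,0)]),alpha=1.8))
print(tool((.4835,-.335,.2),0))
T=np.linalg.inv(p["world_from_camera"])
pts=[]
for z,rad in((.105,.032),(0,.026)):
  for a in range(0,360,90):
    c=T[:3,:3]@np.array([.4835+rad*np.cos(np.radians(a)),-.335+rad*np.sin(np.radians(a)),z])+T[:3,3];print(z,a,(p["fx"]*c[0]/c[2]+p["cx"]+320-80).round(),(p["fy"]*c[1]/c[2]+p["cy"]-100).round())
E
```

```text
(array([-0.11, -0.14,  0.05]), np.float64(0.16709611424913243), np.float64(0.16709611424913856), array([-0.1 ,  0.49,  0.82,  1.85, -0.43,  0.98,  0.9 ]))
0.105 0 601.0 109.0
0.105 90 561.0 69.0
0.105 180 521.0 108.0
0.105 270 561.0 145.0
0 0 584.0 81.0
0 90 562.0 58.0
0 180 539.0 81.0
0 270 562.0 103.0
```

View pics/s4.png

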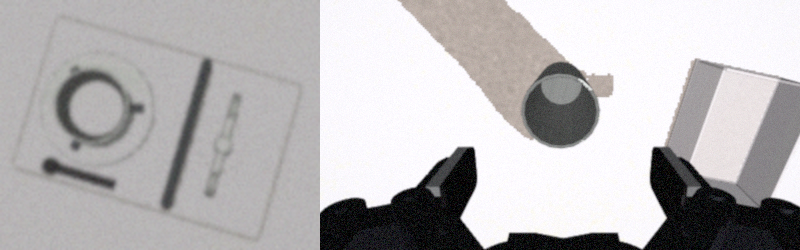

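The key is parallel to the bar and the tab is at its wound end (left half). The cup rim centre is at (561,111), where I predicted (561,108), so the cup is about 2 mm further toward −y. I'll descend and grasp near the rim.

Request:
move_arm(rows=[-0.3,-0.1,3,0,-0.3,-0.1,6,0,-0.3,-0.1,9,0,-0.3,-0.1,10.5,0,-0.3,-0.1,11.2,0,-0.3,-0.1,11.2,0,-0.3,-0.1,11.2,0])

```text
clock: 20.52
tcp_pos: [0.4837, -0.3383, 0.0892]
orientation: [2.218, 2.223, 0.001]
contact_force: [-0.5, 0.3, -1.2]
grip_width: 0.0851
gripper_force: 0.0
```

Request:
move_arm(rows=[0,0,0,0,0,0,0,0,0,0,0,0,0,0,0,0,0,0,0,0,0,0,0,0], fingers=0, newtons=40)

```text
clock: 21.28
tcp_pos: [0.4835, -0.3384, 0.0893]
orientation: [2.218, 2.223, 0.001]
contact_force: [-0.9, 1.0, 7.0]
grip_width: 0.0611
gripper_force: 42.8
```

Request:
move_arm(rows=[0,0,-1,0,0,0,-3,0,0,0,-6,0,0,0,-9,0,0,0,-13,0,0,0,-17,0,0,0,-20,0,0,0,-20,0])

```text
clock: 22.28
tcp_pos: [0.4839, -0.3391, 0.2916]
orientation: [2.216, 2.22, 0.003]
contact_force: [0.2, -0.2, -0.7]
grip_width: 0.0612
gripper_force: 43.8
```

```bash
python3 - <<'E'
from h import *
o=r.get_obs();print(o["grip_width"],o["contact_force"],o["tcp_pos"])
print(tool((.571,.0905,.289),0))
E
```

```text
0.06124563521242302 [ 0.22021612 -0.24614304 -0.69225933] [ 0.48394305 -0.33910473  0.29161661]
(array([42.95,  8.78,  0.22]), np.float64(0.10447717582251237), np.float64(0.10447717582251598), array([-0.16,  0.39,  0.89,  1.76, -0.34,  1.15,  0.83]))
```

Request:
move_arm(rows=[3,0.6,0,0,8,1.6,0,0,13,2.6,0,0,18,3.6,0,0,23,4.6,0,0,28,5.6,0,0,33,6.6,0,0,37,7.6,0,0,40,8.2,0,0,42,8.6,0,0])

```text
clock: 23.52
tcp_pos: [0.5677, 0.0839, 0.2875]
orientation: [-2.217, -2.225, 0.002]
contact_force: [-0.2, -0.4, -1.2]
grip_width: 0.061
gripper_force: 43.9
```

Request:
move_arm(rows=[0.9,0.2,0.2,0,0.9,0.2,1,0,0.9,0.2,2,0,0.9,0.2,2.5,0,0.9,0.2,2.5,0,0.9,0.2,2.5,0])

```text
clock: 24.28
tcp_pos: [0.5704, 0.091, 0.2635]
orientation: [2.219, 2.223, 0.0]
contact_force: [-0.8, -0.2, -1.1]
grip_width: 0.0614
gripper_force: 43.8
```

```bash
python3 - <<'E'
from h import *
import cv2
w=r.grab_frame("top")[150:275,235:395];v=r.grab_frame("wrist");s=r.grab_frame("scene")[100:250,310:460]
cv2.imwrite("pics/s5.png",cv2.convertScaleAbs(np.hstack([cv2.resize(s,(400,400)),cv2.resize(v[100:350,200:450],(400,400))]),alpha=1.8))
print(tool((.571,.0905,.175),0))
E
```

```text
(array([-0.07,  0.05,  8.86]), np.float64(0.1268635320552147), np.float64(0.12686353205522027), array([-0.89,  0.38,  0.81,  1.81, -0.31,  1.08,  0.04]))
```

View pics/s5.png

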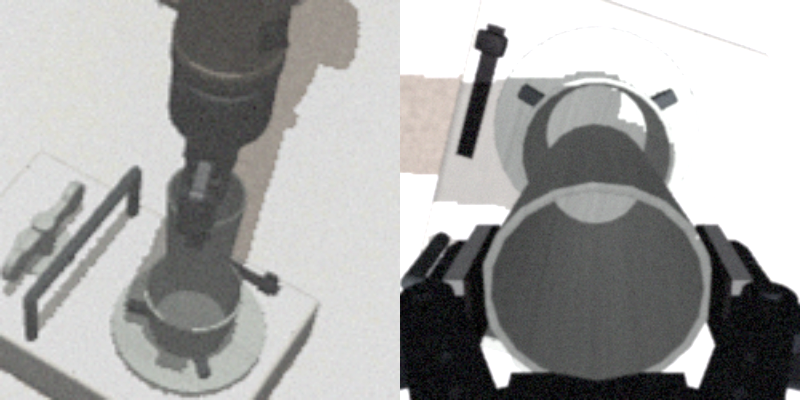

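The cup hangs upright over the holder, centred sideways: cup at x≈597 and holder at x≈600 in the right half. I'll lower it, slowly at the end.

Request:
move_arm(rows=[0,0,1,0,0,0,2.2,0,0,0,3.4,0,0,0,4.6,0,0,0,5.6,0,0,0,6.5,0,0,0,7.2,0,0,0,7.8,0,0,0,8.2,0,0,0,8.2,0])

```text
clock: 25.68
tcp_pos: [0.5702, 0.0913, 0.1811]
orientation: [-2.219, -2.224, 0.0]
contact_force: [0.5, 0.2, -1.9]
grip_width: 0.0609
gripper_force: 43.9
```

Request:
move_arm(rows=[0,0,0.2,0,0,0,0.3,0,0,0,0.4,0,0,0,0.5,0,0,0,0.5,0])

```text
clock: 26.3
tcp_pos: [0.5702, 0.0912, 0.1762]
orientation: [-2.219, -2.224, 0.0]
contact_force: [0.6, 0.4, -2.1]
grip_width: 0.0611
gripper_force: 43.9
```

Request:
move_arm(rows=[0,0,0.05,0,0,0,0.1,0,0,0,0.1,0,0,0,0.1,0])

```text
clock: 26.8
tcp_pos: [0.5703, 0.0912, 0.1754]
orientation: [-2.219, -2.224, -0.0]
contact_force: [-0.4, -1.0, 1.5]
grip_width: 0.0611
gripper_force: 44.0
```

Touchdown: the force changed sign at the expected height. I'll release, retreat upward and check.

Request:
move_arm(rows=[0,0,0,0,0,0,0,0,0,0,0,0,0,0,0,0,0,0,-1,0,0,0,-3,0,0,0,-6,0,0,0,-9,0,0,0,-12,0,0,0,-12,0], fingers=1)

```text
clock: 28.05
tcp_pos: [0.5719, 0.091, 0.299]
orientation: [2.218, 2.222, 0.009]
contact_force: [-0.5, -0.7, -0.4]
grip_width: 0.0855
gripper_force: 0.0
```

```bash
python3 - <<'E'
from h import *
import cv2
p=r.camera_params("wrist");v=r.grab_frame("wrist");s=r.grab_frame("scene")[100:250,290:440]
cv2.imwrite("pics/s6.png",cv2.convertScaleAbs(np.hstack([cv2.resize(s,(400,400)),cv2.resize(v[50:300,200:450],(400,400))]),alpha=1.8))
T=np.linalg.inv(p["world_from_camera"])
for z in(.086,.142,.191):
  c=T[:3,:3]@np.array([.571,.092,z])+T[:3,3];print(z,(p["fx"]*c[0]/c[2]+p["cx"]-200)*1.6+400,(p["fy"]*c[1]/c[2]+p["cy"]-50)*1.6,"px/mm",p["fx"]/c[2]*1.6/1000)
E
```

```text
0.086 593.457256228244 204.10827756891638 px/mm 1.3461325048627844
0.142 593.3315676665837 221.6602651170742 px/mm 1.5931424289870493
0.191 593.176514577526 243.31291077148845 px/mm 1.8978611023288494
```

View pics/s6.png

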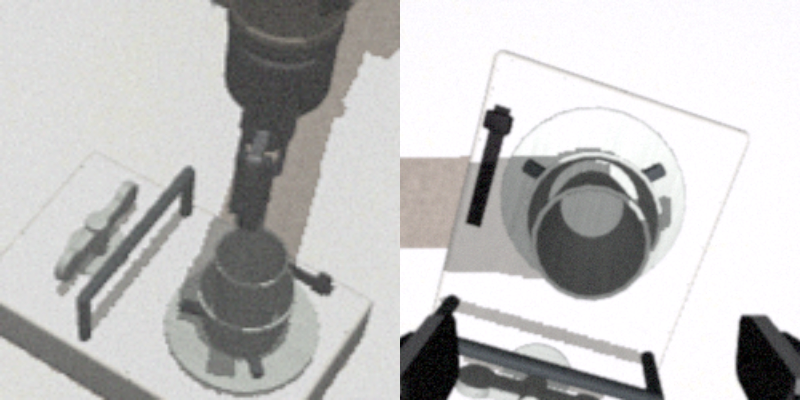

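The cup stands in the holder with its rim at (592,242), where I predicted (593,243). The key is parallel to the bar, the tab is at the wound end, and the gripper is clear.

```bash
python3 -c "
from bench import r
print(r.hand_in())"
```

```text
the job is handed in; nothing more can be done
None
```

The mixer's key is wound to its stop, the sample cup stands centred on the floor of the larger cup, the bottle, jar and tub were left untouched, and I handed the job in at about 28 s; no verdict came back.

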